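# Nest a tapered filter sleeve and bolt it in

### The job

Draw the purple-knobbed retaining bolt fully back, then gently push the white tapered filter sleeve along its trough, without lifting it out, into the open mouth of the yellow sleeve until the yellow rim lies on the green band; stop there, because pushed deeper the two wedge and jam. Then slide the bolt fully home behind the white sleeve, leaving the yellow sleeve at its end stop and everything else on the bench where it is.

Things in the scene. Friction and masses are not known exactly. Their poses are not given: they have to be found in the camera images.
- rack: Cream trough, fixed, 84 mm wide, y -198 to 162 mm. Origin on the bench below the crossing of trough and bolt; y along the trough from the white to the yellow sleeve, x along the bolt away from the robot. Shallow V (sides rise 20 degrees), 68 mm wide inside, bottom line 16 mm above the bench under the white sleeve, 12 mm under the yellow one; side walls 32 mm high; open at the -y end.
- end_stop (a point): Top of the end stop's face, 62 mm above the bench, 152 mm along the rack's y.
- guide_top (a point): Top centre of the bolt's grey guide block: 24 mm along the rack's x, 36 mm along y, 52 mm high, 55 mm from the trough's centre line. Beyond it a slideway 20 mm high, 30 mm wide runs under the knob and ends in a 30 mm high block at x = 186 to 196 mm.
- inner: White tapered sleeve, 90 mm long, about 90 g, lying loose in the trough before the bolt; narrow open nose (40 mm) towards the yellow sleeve, wide end (54 mm) closed by a flat blue cap, green band round it 38 to 50 mm from the nose. Origin: centre of the cap's outer face, 45 mm above the bench; y axis towards the nose (it may roll). The cap's lowest edge is 2 mm further back. Slides with about 1 N.
- inner_nose (a point): Centre of the white sleeve's narrow open end. How far it lies past the yellow mouth (outer) along the rack's y is the nesting depth: the yellow rim lies on the green band at 38 to 50 mm; the tapers begin to wedge at about 58 mm.
- outer: Yellow tapered sleeve lying loose in the trough's far end, narrow end at the end stop (within 2 mm): 85 mm long, wall 3 mm, wide open mouth (bore 50 mm, 56 mm outside) facing the white sleeve. Origin: centre of the mouth, 42 mm above the bench, 64 to 65 mm past the bolt's line; y axis towards the end stop.
- bolt (a joint): Retaining bolt, a 12 mm steel rod lying level across the trough 36 mm above the bench; slides along the rack's x. 0 = fully home (its tip 25 mm past the trough's centre line, blocking the trough); 0.075 m = fully drawn back (tip clear of the trough). Moves with about 2 N and stays where it is left.
- bolt_knob (a point): Upright purple knob of the bolt, 16 mm diameter; this point is on its axis 58 mm above the bench; the knob stands free from 46 to 74 mm above the bench. It can be pinched from above or pushed sideways. Moves with the bolt; at home it is 98 mm in +x from the rack's origin.
- vial: Small amber vial with red cap, 28 mm diameter, 55 mm high, standing beside the trough: leave it alone. Origin under its centre.
- spare: Spare yellow sleeve standing upright, 56 mm wide at the top, 85 mm high, beside the trough: leave it alone. Origin under its centre.
- pipette: White and dark blue micropipette lying on the bench, 290 mm long: leave it alone. Origin under its body.
- beaker: Glass beaker, 70 mm across, 85 mm high: leave it alone. Origin under its centre.
- reagent: Amber reagent bottle, 72 mm across, 150 mm high: leave it alone. Origin under its centre.
Not all that is in view belongs to the job. Leave any black or red look-alike of the outer alone.

How it is judged:
By the outcome, as a careful person would: the job done as asked, in the order asked, and still so for the second after the job is handed in, with the robot touching nothing.
It also fails if it takes over 61 s, if anything falls off the work surface, if the arm or the gripper's body presses on something with over 40 N, if the wrist force passes 120 N, or if a joint passes its speed limit or range.

### The arm

A 6-joint arm with a two-finger parallel gripper is mounted at the origin on the work surface. World frame = base frame: x ahead of the robot, y to its left, z up, the work surface at z = 0. Lengths are in mm, angles in rad, forces in N, time in s.
With the tool pointing down it reaches from about 275 to 1000 mm from the base axis. Payload 8.4 kg.
Tool frame: the origin (TCP) lies midway between the tips of the shut fingers; the grasp point (between the pads) lies 19 mm behind it; z points along the fingers, y is the line along which they close (so a half turn about z gives the same grasp; the last joint's range is limited). The gripper opens to 85 mm and grips with 20 to 120 N. Pads are 22 mm wide; open, the fingers measure 114 mm over their backs; the gripper's body (76 mm by 85 mm) begins 54 mm behind the grasp point. The pads swing forward as they close: fully open they stand 13 mm farther back than shut.
Start: joints at [-1.28, 0.353, 1.633, -0, 1.155, -0.002], TCP at [180.395, -598.402, 207.981] pointing down, gripper open.
Joint ranges: [-2.63, 2.63], [-0.92, 2.1], [0.06, 2.66], [-1.3, 4.44], [0, 2.69], [-3.02, 3.02]. Speed limits (rad/s): [2.22, 2.22, 2.79, 3.14, 3.14, 3.14].

### API

Orientations are given as [roll, pitch, yaw] about the fixed x, y, z axes, in that order (R = Rz(yaw) Ry(pitch) Rx(roll)).
In Python, from rig import monitor, imaging, r gives the robot as it stands.
- The arm moves only by the tool drive_tool, never from a script. Its argument "plan" is a list of rows, each an object of numbers: "x", "y", "z": the shift along the tool's x, y, z in units of 50 mm (1.0 is 50 mm); "ax", "ay", "az": the turn, a rotation vector about the tool's x, y, z in units of 6 degrees (1.0 is 6 degrees); "hand": the finger opening in mm, from 0 to 85.4. In form: [{"x": .., "y": .., "z": .., "ax": .., "ay": .., "az": .., "hand": ..}, ...]. A call has 1 to 8 rows; each row is the pose to reach, as a shift and turn from the pose commanded when the call began, along the tool's axes at that moment; what a row does not reach only later rows make up. A row lasts 1/10 s, in which the tool goes at most 50 mm and 8.59 degrees, less where a joint would pass 70% of its speed; a pose out of reach is approached as far as the arm can. A call with a gripper value outside its range is refused whole. The fingers move at their own pace and stop on an object; "grip_force" is the grip in N (left out, the last holds). Time passes only in rows, so rows that repeat a pose let the fingers close. It gives the time, the measured TCP pose, the force, the opening and the grip force at its end, in the units of the state.
- monitor.sense(): the state, without advancing time (a new reading comes with each control period).
- imaging.grab_frame(name): name is "side" or "top"; returns the picture (480x640x3 uint8, red, green, blue); there is no depth.
- imaging.camera_info(name): a dict with "mtx" (3x3 intrinsics, pixels), "R" (3x3) and "t" (3): a world point X has camera coordinates R X + t. Camera axes: x right, y down, z forward; pixel columns grow to the right and rows downward; lengths in mm; the calibration is good to about 2 mm. A picture is of the moment at which its call begins. camera_info takes no time and is no camera call.
- r.sign_off(): hands the job in; it is judged then, once.
The state is a dict: "clock": time; "qpos": joint angles; "qvel": joint speeds; "joint_efforts": joint torques, N m; "eef_pos": TCP position; "tcp_rot": TCP orientation; "contact_force": force on the tool from outside, world axes, zero at the start; "wrist_torque": the same for the moment, N m; "opening": opening from 0.0 (shut) to 1.0 (fully open); "grasp_force": force on a finger pad.
Only numpy, scipy, OpenCV 4.12 (cv2) and the standard library are available. Lean on these libraries where they do the work, as an engineer would, in place of code of your own. Each camera call takes 0.05 s, during which the arm holds its last target. There are 200 camera calls.

## Working session

There is one attempt and no reset: what is moved stays moved. The work goes in short steps, Python scripts to look and compute and a tool call to move; the robot and the scene stay as the last step left them, time stands still between calls to the robot, and variables do not carry over. Pictures are saved under pics/ and viewed, at most 12 in all, crops included, and the job is handed in when it is done.

Besides the shell and the picture viewer there is one more tool, called after "Emit:" as name(argument=value, ...) on one line, values as JSON. drive_tool: Moves the arm, as the interface text tells. Its arguments: {"type":"object","properties":{"plan":{"type":"array","items":{"type":"object","properties":{"x":{"type":"number"},"y":{"type":"number"},"z":{"type":"number"},"ax":{"type":"number"},"ay":{"type":"number"},"az":{"type":"number"},"hand":{"type":"number"}}}},"grip_force":{"type":"number"}},"required":["plan"]}

```bash
mkdir -p pics; python3 - <<'E'
from rig import monitor, imaging, r
import cv2,numpy as np
for n in("side","top"):
    im=imaging.grab_frame(n); cv2.imwrite(f"pics/{n}0.png",im[:,:,::-1]); i=imaging.camera_info(n)
    print(n,np.round(i["mtx"],1).tolist(),"C",np.round(-np.array(i["R"]).T@i["t"]))
print(monitor.sense())
E
```

```text
side [[468.2, 0.0, 324.1], [0.0, 468.2, 234.9], [0.0, 0.0, 1.0]] C [ 43. 761. 795.]
top [[594.6, 0.0, 323.8], [0.0, 594.6, 241.8], [0.0, 0.0, 1.0]] C [ 299.    7. 1669.]
{'clock': 0.1, 'qpos': array([-1.28039025e+00,  3.53602034e-01,  1.63405597e+00,  1.84620007e-05,
        1.15515832e+00, -2.37812964e-03]), 'qvel': array([-0.00109142,  0.00043151, -0.00217144,  0.0022161 , -0.00168968,
       -0.00034887]), 'joint_efforts': array([ 7.82644179e-06, -6.06355047e+01, -3.42822075e+01, -1.47040464e-05,
        4.00483754e-03,  2.77759818e-05]), 'eef_pos': array([ 180.2796833 , -597.97437497,  207.32392267]), 'tcp_rot': array([-3.14036903e+00, -1.97909775e-05,  2.92776729e-01]), 'contact_force': array([-0.26483959,  0.26277341, -0.80476319]), 'wrist_torque': array([ 0.02169931,  0.0281112 , -0.04341101]), 'grasp_force': 0.0, 'opening': 0.9981725430926285}
```

View pics/side0.png

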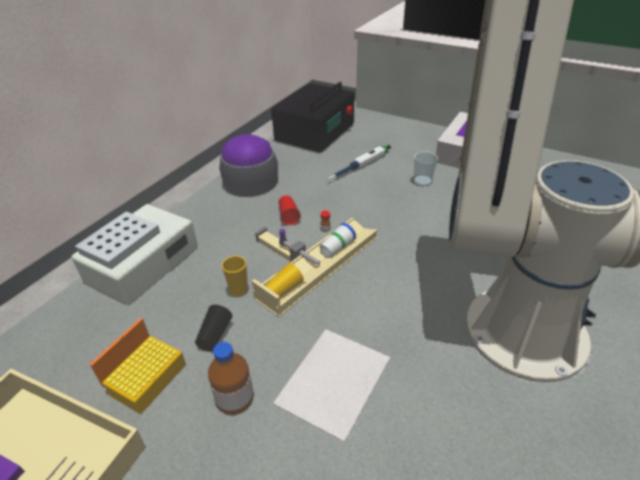

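View pics/top0.png

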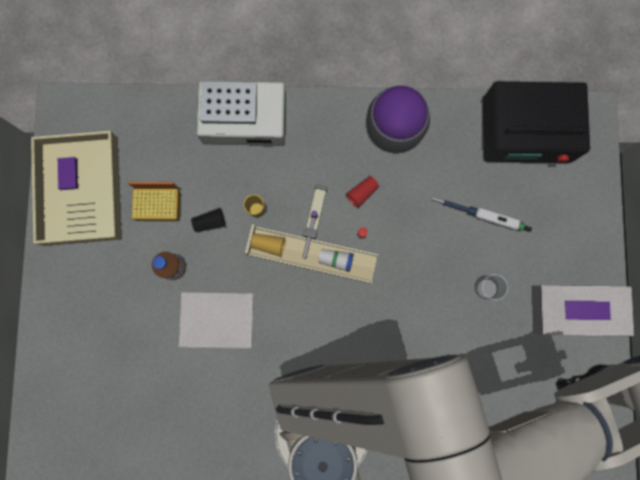

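The rack is in the middle: knob at top (314,215) and side (282,235), white sleeve with blue cap at top (345,260), yellow sleeve at top (267,243). The possible look-alikes:
- Yellow: spare at top (255,205), tip rack at (155,203).
- Black sleeve at (208,219) and red sleeve at (362,191).
- Purple: bowl at (400,112), labels at (67,172) and (588,310).

I choose the sleeves inside the trough and the purple knob on the slideway.

```bash
cat > h.py <<'E'
from rig import monitor, imaging, r
import cv2,numpy as np
def ray(n,u,v):
    i=imaging.camera_info(n); R=np.array(i["R"]); C=-R.T@np.array(i["t"])
    d=R.T@np.linalg.inv(i["mtx"])@np.array([u,v,1.]); return C,d
def onz(n,u,v,z):
    C,d=ray(n,u,v); return C+d*(z-C[2])/d[2]
def tri(a,b):
    C1,d1=ray("top",*a); C2,d2=ray("side",*b)
    s=np.linalg.lstsq(np.c_[d1,-d2],C2-C1,rcond=None)[0]; p,q=C1+s[0]*d1,C2+s[1]*d2
    return (p+q)/2,np.linalg.norm(p-q)
def blobs(im,lo,hi,box,amin=6):
    h=cv2.cvtColor(im,cv2.COLOR_RGB2HSV); m=cv2.inRange(h,lo,hi); k=np.zeros_like(m); x0,y0,x1,y1=box; k[y0:y1,x0:x1]=255
    n,_,s,c=cv2.connectedComponentsWithStats(m&k)
    return [(np.round(c[i],1).tolist(),s[i].tolist()) for i in range(1,n) if s[i,4]>=amin]
E
python3 - <<'E'
from h import *
B={"top":(235,175,390,290),"side":(245,195,385,315)}
ims={}
for n in B:
    im=imaging.grab_frame(n);ims[n]=im
    for nm,lo,hi in(("purple",(120,60,40),(160,255,255)),("blue",(100,110,60),(119,255,255)),("green",(45,80,50),(90,255,255)),("yellow",(14,150,100),(28,255,255)),("cream",(14,40,120),(32,130,255))):
        print(n,nm,blobs(im,lo,hi,B[n]))
a,b=[cv2.resize(ims[n][B[n][1]:B[n][3],B[n][0]:B[n][2]],None,fx=f,fy=f,interpolation=cv2.INTER_CUBIC) for n,f in(("top",2.58),("side",2.85))]
w=400;a=cv2.resize(a,(400,int(a.shape[0]*400/a.shape[1])));b=cv2.resize(b,(400,int(b.shape[0]*400/b.shape[1])))
h=max(len(a),len(b));c=np.zeros((h,800,3),np.uint8);c[:len(a),:400]=a;c[:len(b),400:]=b
cv2.imwrite("pics/crop.png",c[:,:,::-1])
E
```

```text
top purple [([313.8, 213.7], [312, 211, 5, 6, 23])]
top blue [([349.0, 261.8], [347, 254, 5, 16, 46])]
top green [([334.5, 258.2], [333, 252, 4, 13, 27])]
top yellow [([263.0, 240.7], [253, 235, 27, 12, 107])]
top cream [([250.6, 201.2], [243, 194, 21, 21, 76]), ([252.7, 226.3], [251, 225, 4, 4, 9]), ([316.8, 255.8], [249, 228, 128, 53, 2198]), ([250.8, 239.0], [249, 233, 5, 14, 29])]
side purple [([282.0, 233.8], [279, 229, 6, 12, 49])]
side blue [([349.1, 227.8], [343, 223, 12, 13, 31])]
side green [([339.0, 237.2], [333, 233, 11, 12, 36])]
side yellow [([284.8, 279.2], [266, 264, 36, 31, 626])]
side cream [([316.2, 263.8], [252, 218, 125, 91, 2005]), ([273.8, 242.5], [258, 231, 33, 26, 330]), ([315.3, 281.5], [254, 235, 122, 80, 490]), ([245.6, 262.9], [245, 258, 2, 11, 14]), ([253.5, 290.5], [253, 289, 2, 4, 8])]
```

View pics/crop.png

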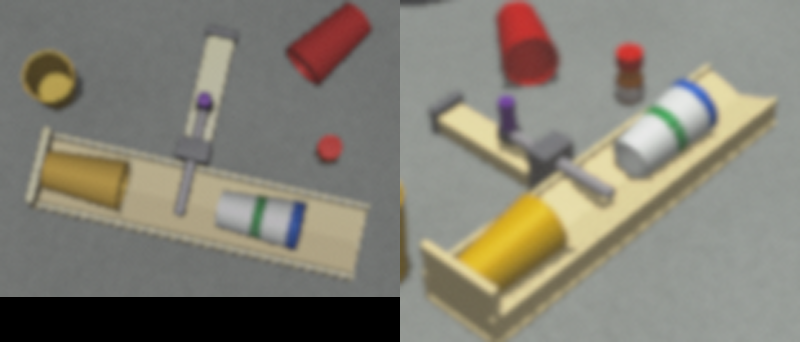

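The crop confirms it: the bolt crosses the trough at top ≈(306,240), just ahead of the white nose at top ≈(321,256). The red and black look-alikes are outside the trough. Next I'll compute the rack frame.

```bash
cat >> h.py <<'E'
def rackfit(im):
    h=cv2.cvtColor(im,cv2.COLOR_RGB2HSV); m=cv2.inRange(h,(12,40,90),(34,255,255))
    k=np.zeros_like(m);k[220:290,240:385]=255; m&=k
    # long wall edges: for columns between the ends, first & last cream row
    up=[];lo=[]
    for u in range(262,368):
        if 296<u<322: continue
        v=np.where(m[:,u])[0]
        if len(v)>8: up.append((u,v[0]-.5)); lo.append((u,v[-1]+.5))
    L=[]
    for p in(up,lo):
        p=np.array([onz("top",u,v,32)[:2] for u,v in p])
        vx,vy,x,y=cv2.fitLine(p.astype(np.float32),cv2.DIST_HUBER,0,.01,.01).ravel()
        if vy<0: vx,vy=-vx,-vy
        L.append((np.arctan2(-vx,vy),np.array([x,y])))
    return L
E
python3 - <<'E'
from h import *
im=imaging.grab_frame("top"); L=rackfit(im); print(L)
th=(L[0][0]+L[1][0])/2; X=np.array([np.cos(th),np.sin(th)]);Y=np.array([-np.sin(th),np.cos(th)])
print("deg",np.degrees(th),"width",(L[0][1]-L[1][1])@X,"centre X",(L[0][1]+L[1][1])@X/2)
cx=(L[0][1]+L[1][1])@X/2
k,e=tri((313.8,213.7),(282,233.8)); print("knob",k,e, onz("top",313.8,213.7,68),"rackX",k[:2]@X-cx,"Y",k[:2]@Y)
o=X*cx+Y*(onz("top",313.8,213.7,68)[:2]@Y); print("origin",o)
f=lambda p:((p[:2]-o)@X,(p[:2]-o)@Y)
for nm,u,v,z in(("capblue",349,261.8,66),("green",334.5,258.2,66),("end-y a",378,254.8,32),("end-y b",372.6,282.4,32),("ymouth",284,245,42),("nose",320,256,45),("vial",362.5,232.5,55),("spare",255,205,60)): print(nm,np.round(f(onz("top",u,v,z)),1))
for nm,a,b in(("blue",(349,261.8),(349.1,227.8)),("green",(334.5,258.2),(339,237.2))):
    p,e=tri(a,b);print(nm,p,e,np.round(f(p),1))
E
```

```text
[(np.float32(-0.21280918), array([522.39777 ,  29.043114], dtype=float32)), (np.float32(-0.21159513), array([446.2224 ,  25.35676], dtype=float32))]
deg -12.158288 width 73.6903 centre X 467.71808
knob [594.79694092  30.37001913  57.41297664] 0.3403050942262317 [593.00429983  30.29996209  68.        ] rackX 107.34092006291007 Y 154.96087616092137
origin [489.76975873  52.54139437]
capblue [  -1.4 -122.8]
green [ -0.7 -82.3]
end-y a [  39.4 -197.7]
end-y b [ -38.7 -199.4]
ymouth [ 6.3 61.6]
nose [ -1.4 -42.1]
vial [  87.  -141.5]
spare [ 94.2 163.6]
blue [460.52727116 -68.72077753  58.32578753] 6.013319407621722 [  -3.  -124.7]
green [469.57379824 -29.67679853  52.50204787] 7.870520724292243 [ -2.4 -84.6]
```

Emit:
drive_tool(plan=[{"x":11.56,"y":-9.64,"z":1.0,"az":-10.17,"hand":45},{"x":11.56,"y":-9.64,"z":1.0,"az":-10.17,"hand":45},{"x":11.56,"y":-9.64,"z":1.0,"az":-10.17,"hand":45},{"x":11.56,"y":-9.64,"z":1.0,"az":-10.17,"hand":45},{"x":11.56,"y":-9.64,"z":1.0,"az":-10.17,"hand":45},{"x":11.56,"y":-9.64,"z":1.0,"az":-10.17,"hand":45},{"x":11.56,"y":-9.64,"z":1.0,"az":-10.17,"hand":45},{"x":11.56,"y":-9.64,"z":1.0,"az":-10.17,"hand":45}], grip_force=25)

```text
invalid input
```

```bash
cat >> h.py <<'E'
from scipy.spatial.transform import Rotation as Ro
def go(p,yaw=77.84):
    s=monitor.sense(); R=Ro.from_euler('xyz',s["tcp_rot"]); T=Ro.from_euler('xyz',[180,0,yaw],degrees=True)
    print("at",np.round(s["eef_pos"],1),np.round(np.degrees(s["tcp_rot"]),1),"F",np.round(s["contact_force"],1),"t",round(s["clock"],1),"open",round(s["opening"],2))
    print("shift",np.round(R.inv().apply(np.array(p)-s["eef_pos"])/50,3),"rot",np.round((R.inv()*T).as_rotvec(degrees=True)/6,2))
O=np.array([489.77,52.54]);TH=np.radians(-12.158);RX=np.array([np.cos(TH),np.sin(TH)]);RY=np.array([-np.sin(TH),np.cos(TH)])
def W(x,y,z): return np.r_[O+x*RX+y*RY,z]
E
python3 -c "
from h import *
go([594.8,30.4,150])"
```

```text
at [ 180.3 -598.2  207.6] [-180.     0.    16.8] F [ 0.4 -0.5  0.5] t 0.2 open 0.99
shift [11.565 -9.644  1.159] rot [-1.000e-02 -0.000e+00 -1.018e+01]
```

Emit:
drive_tool(plan=[{"x":0.76,"y":-0.64,"z":0.05,"az":-1.2,"hand":45},{"x":1.52,"y":-1.28,"z":0.1,"az":-2.4,"hand":45},{"x":2.28,"y":-1.92,"z":0.15,"az":-3.6,"hand":45},{"x":3.04,"y":-2.56,"z":0.2,"az":-4.8,"hand":45},{"x":3.8,"y":-3.2,"z":0.25,"az":-6.0,"hand":45},{"x":4.56,"y":-3.84,"z":0.3,"az":-7.2,"hand":45},{"x":5.32,"y":-4.48,"z":0.35,"az":-8.4,"hand":45},{"x":6.08,"y":-5.12,"z":0.4,"az":-9.6,"hand":45}], grip_force=25)

```text
invalid input
```

```bash
python3 -c "
from h import *
go([594.8,30.4,150])"
```

```text
at [ 180.3 -598.2  207.6] [-180.     0.    16.8] F [ 0.4 -0.5  0.5] t 0.2 open 0.99
shift [11.565 -9.644  1.159] rot [-1.000e-02 -0.000e+00 -1.018e+01]
```

Emit:
drive_tool(plan=[{"x":0.76,"y":-0.64,"z":0.05,"ax":0,"ay":0,"az":-1.2,"hand":45},{"x":1.52,"y":-1.28,"z":0.1,"ax":0,"ay":0,"az":-2.4,"hand":45},{"x":2.28,"y":-1.92,"z":0.15,"ax":0,"ay":0,"az":-3.6,"hand":45},{"x":3.04,"y":-2.56,"z":0.2,"ax":0,"ay":0,"az":-4.8,"hand":45},{"x":3.8,"y":-3.2,"z":0.25,"ax":0,"ay":0,"az":-6.0,"hand":45},{"x":4.56,"y":-3.84,"z":0.3,"ax":0,"ay":0,"az":-7.2,"hand":45},{"x":5.32,"y":-4.48,"z":0.35,"ax":0,"ay":0,"az":-8.4,"hand":45},{"x":6.08,"y":-5.12,"z":0.4,"ax":0,"ay":0,"az":-9.6,"hand":45}], grip_force=25)

```text
clock: 1.05
eef_pos: [398.3, -263.8, 188.1]
tcp_rot: [3.141, 0.0, 1.303]
contact_force: [0.9, -0.5, 0.9]
opening: 0.528
grasp_force: 0.0
```

```bash
python3 -c "
from h import *
go([594.8,30.4,150])"
```

```text
at [ 398.3 -263.8  188.1] [180.    0.   74.7] F [ 0.9 -0.5  0.9] t 1.1 open 0.53
shift [6.715 2.232 0.763] rot [ 0.01  0.   -0.53]
```

Emit:
drive_tool(plan=[{"x":0.9,"y":0.3,"z":0.1,"ax":0,"ay":0,"az":-0.53,"hand":45},{"x":1.8,"y":0.6,"z":0.2,"ax":0,"ay":0,"az":-0.53,"hand":45},{"x":2.7,"y":0.9,"z":0.3,"ax":0,"ay":0,"az":-0.53,"hand":45},{"x":3.6,"y":1.2,"z":0.4,"ax":0,"ay":0,"az":-0.53,"hand":45},{"x":4.5,"y":1.5,"z":0.5,"ax":0,"ay":0,"az":-0.53,"hand":45},{"x":5.4,"y":1.8,"z":0.6,"ax":0,"ay":0,"az":-0.53,"hand":45},{"x":6.2,"y":2.05,"z":0.7,"ax":0,"ay":0,"az":-0.53,"hand":45},{"x":6.71,"y":2.23,"z":0.76,"ax":0,"ay":0,"az":-0.53,"hand":45}])

```text
clock: 1.85
eef_pos: [596.5, 30.3, 149.5]
tcp_rot: [3.141, -0.0, 1.355]
contact_force: [-0.4, 0.0, 0.1]
opening: 0.53
grasp_force: 0.0
```

```bash
python3 - <<'E'
from h import *
go([594.8,30.4,56])
b=imaging.grab_frame("side"); go([594.8,30.4,56])
cv2.imwrite("pics/s1.png",cv2.resize(b[130:330,200:400],None,fx=3,fy=3,interpolation=cv2.INTER_CUBIC)[:,:,::-1])
E
```

```text
at [596.5  30.3 149.5] [180.   -0.   77.6] F [-0.4  0.   0.1] t 1.9 open 0.53
shift [-0.006 -0.034  1.871] rot [ 0.   -0.   -0.03]
at [598.3  32.4 149.3] [ 1.799e+02 -1.000e-01  7.770e+01] F [1.7 2.7 0. ] t 1.9 open 0.52
shift [-0.058 -0.062  1.866] rot [ 0.01 -0.02 -0.03]
```

View pics/s1.png

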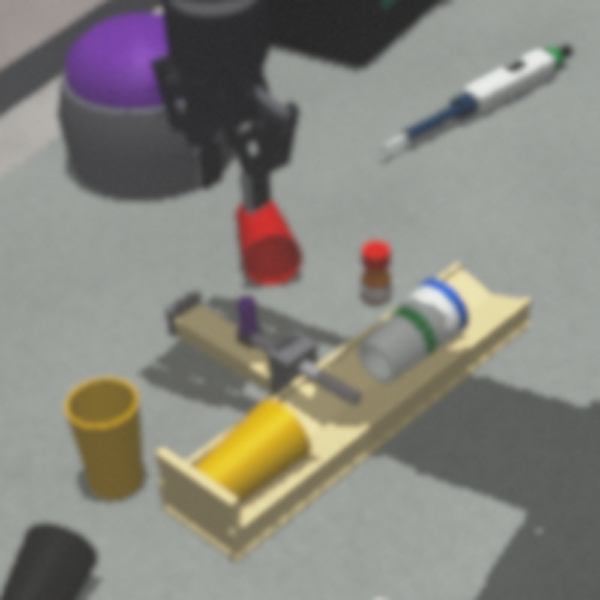

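The gripper hangs directly above the knob (crop (247,317)), with the fingers straddling it along the bolt. I'll descend and pinch.

Emit:
drive_tool(plan=[{"x":-0.03,"y":-0.05,"z":0.0,"ax":0,"ay":0,"az":0,"hand":45},{"x":-0.03,"y":-0.05,"z":0.5,"ax":0,"ay":0,"az":0,"hand":45},{"x":-0.03,"y":-0.05,"z":1.0,"ax":0,"ay":0,"az":0,"hand":45},{"x":-0.03,"y":-0.05,"z":1.4,"ax":0,"ay":0,"az":0,"hand":45},{"x":-0.03,"y":-0.05,"z":1.7,"ax":0,"ay":0,"az":0,"hand":45},{"x":-0.03,"y":-0.05,"z":1.87,"ax":0,"ay":0,"az":0,"hand":45},{"x":-0.03,"y":-0.05,"z":1.87,"ax":0,"ay":0,"az":0,"hand":45}])

```text
clock: 2.6
eef_pos: [591.7, 26.1, 55.7]
tcp_rot: [-3.14, 0.0, 1.353]
contact_force: [0.8, 0.3, -0.4]
opening: 0.525
grasp_force: 0.0
```

Emit:
drive_tool(plan=[{"x":0,"y":0,"z":0.0,"ax":0,"ay":0,"az":0,"hand":25},{"x":0,"y":0,"z":0.0,"ax":0,"ay":0,"az":0,"hand":10},{"x":0,"y":0,"z":0.0,"ax":0,"ay":0,"az":0,"hand":8},{"x":0,"y":0,"z":0.0,"ax":0,"ay":0,"az":0,"hand":8},{"x":0,"y":0,"z":0.0,"ax":0,"ay":0,"az":0,"hand":8},{"x":0,"y":0,"z":0.0,"ax":0,"ay":0,"az":0,"hand":8}])

```text
clock: 3.2
eef_pos: [592.6, 26.7, 56.6]
tcp_rot: [3.141, -0.0, 1.354]
contact_force: [-0.4, 0.2, -0.4]
opening: 0.095
grasp_force: 0.0
```

```bash
python3 - <<'E'
from h import *
go(W(173,0,56))
p=monitor.sense()["eef_pos"][:2]-O; print(p@RX,p@RY)
E
```

```text
at [592.6  26.7  56.6] [180.   -0.   77.6] F [-0.4  0.2 -0.4] t 3.2 open 0.09
shift [0.08  1.34  0.013] rot [ 0.   -0.   -0.05]
105.98183570698015 -3.6480835591089886
```

```bash
python3 - <<'E'
from h import *
a=imaging.grab_frame("side");b=imaging.grab_frame("top")
print(blobs(a,(120,60,40),(160,255,255),(245,195,385,315)),blobs(b,(120,60,40),(160,255,255),(235,175,390,290)))
f=lambda i,x,y:cv2.resize(i[y:y+100,x:x+100],(400,400),interpolation=cv2.INTER_CUBIC)
cv2.imwrite("pics/c2.png",np.hstack([f(a,240,190),f(b,265,175)])[:,:,::-1])
E
```

```text
[([282.1, 234.8], [280, 229, 5, 12, 50])] []
```

View pics/c2.png

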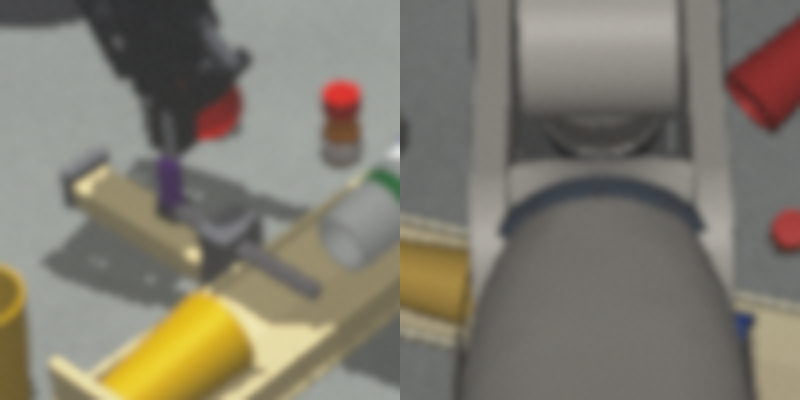

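```bash
python3 - <<'E'
from h import *
def pr(n,X):
    i=imaging.camera_info(n);c=np.array(i["R"])@X+i["t"];q=i["mtx"]@c;return np.round(q[:2]/q[2],1)
s=monitor.sense();print(s["eef_pos"],pr("side",s["eef_pos"]))
for z in(46,58,74):print(z,pr("side",np.r_[594.8,30.4,z]),pr("side",W(98,0,z)),pr("top",np.r_[594.8,30.4,z]))
for z in (42,58,74): print(z,onz("side",281,226,z), onz("top",313.8,213.7,z), onz("side",282,233.8,z))
print(onz("side",281.5,229,74),onz("side",281.8,240.5,46))
E
```

```text
[592.54043329  26.64801625  56.52837806] [283.5 233.5]
46 [282.3 237.3] [285.  238.8] [313.9 214.5]
58 [281.9 233.6] [284.7 235.1] [313.8 213.7]
74 [281.4 228.6] [284.2 230. ] [313.7 212.7]
42 [626.33082938 -10.61919052  42.        ] [597.77879497  30.67472311  42.        ] [606.15277361  15.0496603   42.        ]
58 [613.94007161   5.77363484  58.        ] [594.84064411  30.44410094  58.        ] [594.19074068  30.89709743  58.        ]
74 [601.54931384  22.1664602   74.        ] [591.90249326  30.21347878  74.        ] [582.22870776  46.74453457  74.        ]
[593.77114171  31.60443679  74.        ] [588.89903111  41.38180659  46.        ]
```

```bash
python3 - <<'E'
from h import *
a=imaging.grab_frame("side")
c=cv2.resize(a[195:255,250:320],None,fx=10,fy=10,interpolation=cv2.INTER_CUBIC)
c=np.clip(c.astype(float)*1.8,0,255).astype(np.uint8)
cv2.imwrite("pics/c3.png",c[:,:,::-1])
print(monitor.sense()["grasp_force"],monitor.sense()["opening"])
E
```

```text
0.0 0.08801051738646945
```

View pics/c3.png

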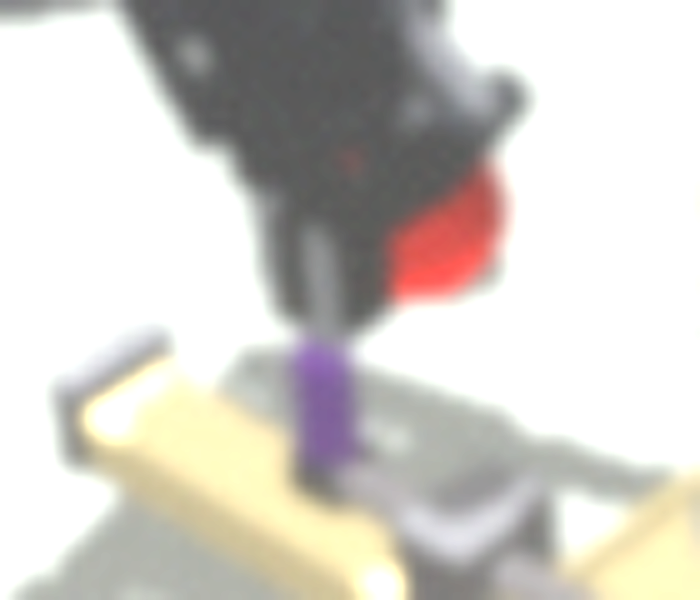

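The fingertips end at the knob's top (crop ≈(325,335)), so they sit above or just behind it. The pads found nothing. I'll reopen, go 10 mm lower and feel again.

Emit:
drive_tool(plan=[{"x":0,"y":0,"z":0,"ax":0,"ay":0,"az":0,"hand":40},{"x":0,"y":0,"z":0,"ax":0,"ay":0,"az":0,"hand":40},{"x":0,"y":0,"z":0,"ax":0,"ay":0,"az":0,"hand":40},{"x":0.07,"y":0.0,"z":0.05,"ax":0,"ay":0,"az":0,"hand":40},{"x":0.07,"y":0.0,"z":0.1,"ax":0,"ay":0,"az":0,"hand":40},{"x":0.07,"y":0,"z":0.15,"ax":0,"ay":0,"az":0,"hand":40},{"x":0.07,"y":0,"z":0.2,"ax":0,"ay":0,"az":0,"hand":40},{"x":0.07,"y":0,"z":0.2,"ax":0,"ay":0,"az":0,"hand":40}])

```text
clock: 4.15
eef_pos: [592.9, 30.0, 46.0]
tcp_rot: [-3.141, 0.0, 1.354]
contact_force: [0.2, 0.9, 0.9]
opening: 0.473
grasp_force: 0.0
```

Emit:
drive_tool(plan=[{"x":0,"y":0,"z":0.0,"ax":0,"ay":0,"az":0,"hand":25},{"x":0,"y":0,"z":0.0,"ax":0,"ay":0,"az":0,"hand":10},{"x":0,"y":0,"z":0.0,"ax":0,"ay":0,"az":0,"hand":8},{"x":0,"y":0,"z":0.0,"ax":0,"ay":0,"az":0,"hand":8},{"x":0,"y":0,"z":0.0,"ax":0,"ay":0,"az":0,"hand":8},{"x":0,"y":0,"z":0.0,"ax":0,"ay":0,"az":0,"hand":8}])

```text
clock: 4.75
eef_pos: [593.3, 30.0, 46.6]
tcp_rot: [3.142, 0.0, 1.354]
contact_force: [-0.9, -0.4, 1.8]
opening: 0.161
grasp_force: 24.5
```

```bash
python3 - <<'E'
from h import *
go(W(173,0,46)); p=monitor.sense()["eef_pos"][:2]-O; print(p@RX,p@RY)
a=imaging.grab_frame("side")
print(blobs(a,(120,60,40),(160,255,255),(245,195,385,315)))
c=cv2.resize(a[195:255,250:320],None,fx=10,fy=10,interpolation=cv2.INTER_CUBIC)
cv2.imwrite("pics/c4.png",np.clip(c.astype(float)*1.8,0,255).astype(np.uint8)[:,:,::-1])
E
```

```text
at [593.3  30.   46.6] [180.    0.   77.6] F [-0.9 -0.4  1.8] t 4.8 open 0.16
shift [0.011 1.341 0.012] rot [ 0.    0.   -0.05]
105.93605592856453 -0.2355958109771143
[([281.8, 237.0], [280, 233, 5, 8, 29])]
```

View pics/c4.png

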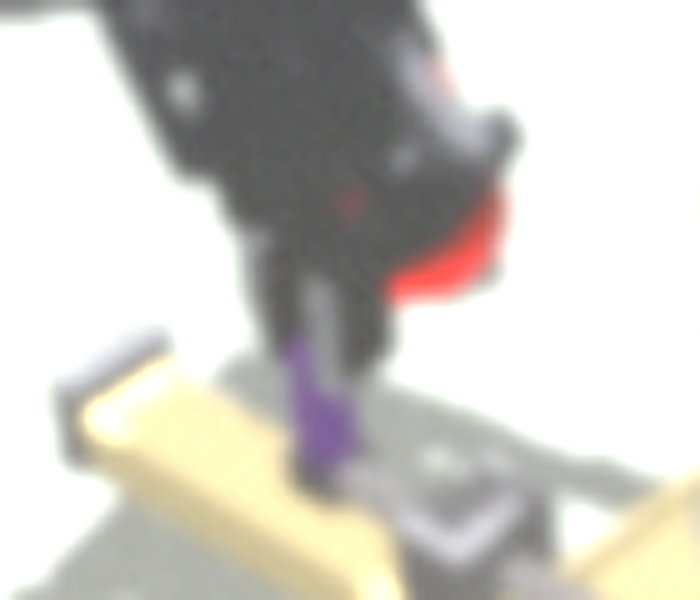

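The pinch holds: 24 N at about 14 mm opening, and the purple shows between the fingers at crop (320,420). The tips sit about 16 mm higher than the TCP reading. Now I'll draw the bolt back along +tool y.

Emit:
drive_tool(plan=[{"x":0,"y":0.2,"z":0.0,"ax":0,"ay":0,"az":0,"hand":8},{"x":0,"y":0.4,"z":0.0,"ax":0,"ay":0,"az":0,"hand":8},{"x":0,"y":0.6,"z":0.0,"ax":0,"ay":0,"az":0,"hand":8},{"x":0,"y":0.8,"z":0.0,"ax":0,"ay":0,"az":0,"hand":8},{"x":0,"y":1.0,"z":0.0,"ax":0,"ay":0,"az":0,"hand":8},{"x":0,"y":1.15,"z":0.0,"ax":0,"ay":0,"az":0,"hand":8},{"x":0,"y":1.25,"z":0.0,"ax":0,"ay":0,"az":0,"hand":8},{"x":0,"y":1.3,"z":0.0,"ax":0,"ay":0,"az":0,"hand":8}])

```text
clock: 5.6
eef_pos: [657.5, 16.1, 46.5]
tcp_rot: [3.141, -0.0, 1.353]
contact_force: [-0.6, 3.8, 3.9]
opening: 0.159
grasp_force: 24.7
```

Emit:
drive_tool(plan=[{"x":0,"y":0.05,"z":0.0,"ax":0,"ay":0,"az":0,"hand":8},{"x":0,"y":0.1,"z":0.0,"ax":0,"ay":0,"az":0,"hand":8},{"x":0,"y":0.15,"z":0.0,"ax":0,"ay":0,"az":0,"hand":8}])

```text
clock: 5.9
eef_pos: [658.1, 15.8, 45.9]
tcp_rot: [-3.13, 0.001, 1.353]
contact_force: [-26.6, 10.6, 21.9]
opening: 0.161
grasp_force: 27.3
```

```bash
cat >> h.py <<'E'
def where(): p=monitor.sense()["eef_pos"][:2]-O; print("rack",p@RX,p@RY)
E
python3 -c "
from h import *
go(W(180,0,46));where()
print(blobs(imaging.grab_frame('side'),(120,60,40),(160,255,255),(245,195,385,315)))"
```

```text
at [658.1  15.8  45.9] [-179.3    0.    77.5] F [-26.6  10.6  21.9] t 5.9 open 0.16
shift [ 0.01   0.153 -0.004] rot [-0.12  0.01 -0.05]
rack 172.33891888715098 -0.4555729398354337
[([264.0, 226.3], [262, 223, 5, 8, 30])]
```

The bolt is fully back: it stopped at rack x 172 with the force rising to about 29 N. I'll relieve, open and rise.

Emit:
drive_tool(plan=[{"x":0,"y":-0.15,"z":0.0,"ax":0,"ay":0,"az":0,"hand":8},{"x":0,"y":-0.14,"z":0.0,"ax":0,"ay":0,"az":0,"hand":20},{"x":0,"y":-0.14,"z":0.0,"ax":0,"ay":0,"az":0,"hand":35},{"x":0,"y":-0.14,"z":0.0,"ax":0,"ay":0,"az":0,"hand":35},{"x":0,"y":-0.14,"z":-0.4,"ax":0,"ay":0,"az":0,"hand":35},{"x":0,"y":-0.14,"z":-1.0,"ax":0,"ay":0,"az":0,"hand":35},{"x":0,"y":-0.14,"z":-1.6,"ax":0,"ay":0,"az":0,"hand":20},{"x":0,"y":-0.14,"z":-1.8,"ax":0,"ay":0,"az":0,"hand":0}])

```text
clock: 6.75
eef_pos: [659.3, 15.6, 139.5]
tcp_rot: [3.137, -0.001, 1.353]
contact_force: [0.0, -0.7, -0.2]
opening: 0.083
grasp_force: 0.0
```

```bash
python3 -c "
from h import *
go(W(-1,-165,120));where()
print(blobs(imaging.grab_frame('side'),(120,60,40),(160,255,255),(245,195,385,315)))"
```

```text
at [659.3  15.6 139.5] [179.7  -0.   77.5] F [ 0.  -0.7 -0.2] t 6.8 open 0.08
shift [-3.311 -3.475  0.373] rot [ 0.04 -0.01 -0.05]
rack 173.4952381660004 -0.3732511337921569
[([264.4, 224.4], [262, 219, 6, 12, 49])]
```

Emit:
drive_tool(plan=[{"x":-0.5,"y":-0.52,"z":0,"ax":0,"ay":0,"az":0,"hand":0},{"x":-1.0,"y":-1.05,"z":0,"ax":0,"ay":0,"az":-0.05,"hand":0},{"x":-1.55,"y":-1.63,"z":0,"ax":0,"ay":0,"az":-0.05,"hand":0},{"x":-2.1,"y":-2.2,"z":0.1,"ax":0,"ay":0,"az":-0.05,"hand":0},{"x":-2.65,"y":-2.78,"z":0.2,"ax":0,"ay":0,"az":-0.05,"hand":0},{"x":-3.1,"y":-3.25,"z":0.3,"ax":0,"ay":0,"az":-0.05,"hand":0},{"x":-3.31,"y":-3.475,"z":0.37,"ax":0,"ay":0,"az":-0.05,"hand":0},{"x":-3.31,"y":-3.475,"z":0.37,"ax":0,"ay":0,"az":-0.05,"hand":0}])

```text
clock: 7.6
eef_pos: [449.9, -108.8, 116.9]
tcp_rot: [-3.139, 0.0, 1.357]
contact_force: [0.5, 0.2, 0.2]
opening: 0.0
grasp_force: 0.0
```

Emit:
drive_tool(plan=[{"x":0,"y":0,"z":0.4,"ax":0,"ay":0,"az":0,"hand":0},{"x":0,"y":0,"z":0.8,"ax":0,"ay":0,"az":0,"hand":0},{"x":0,"y":0,"z":1.2,"ax":0,"ay":0,"az":0,"hand":0},{"x":0,"y":0,"z":1.5,"ax":0,"ay":0,"az":0,"hand":0},{"x":0,"y":0,"z":1.7,"ax":0,"ay":0,"az":0,"hand":0},{"x":0,"y":0,"z":1.8,"ax":0,"ay":0,"az":0,"hand":0},{"x":0,"y":0,"z":1.8,"ax":0,"ay":0,"az":0,"hand":0}])

```text
clock: 8.3
eef_pos: [452.2, -108.0, 27.5]
tcp_rot: [-3.141, -0.0, 1.359]
contact_force: [-0.0, 0.2, -0.2]
opening: -0.002
grasp_force: 0.0
```

```bash
python3 - <<'E'
from h import *
go(W(-1,7.5,30));where()
a=imaging.grab_frame("side"); B=(245,195,400,315)
for nm,lo,hi in(("blue",(100,110,60),(119,255,255)),("green",(45,80,50),(90,255,255))): print(nm,blobs(a,lo,hi,B))
c=cv2.resize(a[170:270,300:400],None,fx=6,fy=6,interpolation=cv2.INTER_CUBIC)
cv2.imwrite("pics/c5.png",np.clip(c.astype(float)*1.3,0,255).astype(np.uint8)[:,:,::-1])
E
```

```text
at [ 452.2 -108.    27.5] [-180.    -0.    77.9] F [-0.   0.2 -0.2] t 8.3 open -0.0
shift [ 3.447  0.039 -0.049] rot [-0.01 -0.    0.01]
rack -2.875809081688115 -164.85526856378723
blue [([349.9, 228.7], [343, 224, 12, 13, 35])]
green [([338.7, 237.1], [332, 233, 13, 12, 40])]
```

View pics/c5.png

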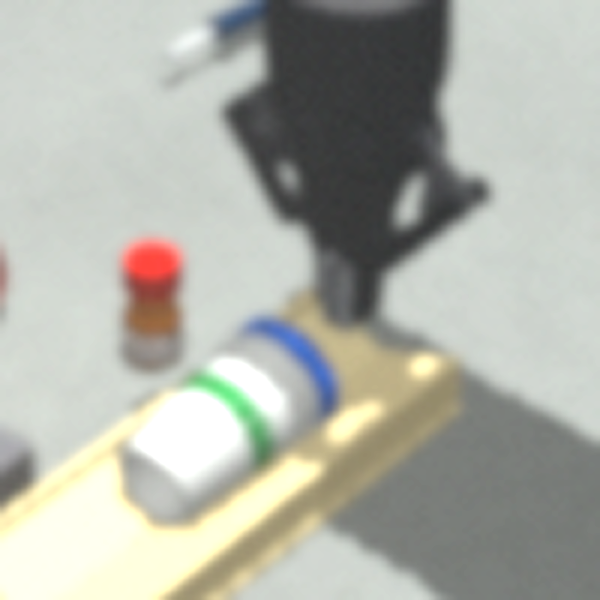

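The fingertips (crop (347,320)) are inside the trough, behind the blue cap. I'll lower 5 mm and start the gentle push along +tool x.

Emit:
drive_tool(plan=[{"x":0.1,"y":0.04,"z":0.1,"ax":0,"ay":0,"az":0,"hand":0},{"x":0.2,"y":0.04,"z":0.1,"ax":0,"ay":0,"az":0,"hand":0},{"x":0.3,"y":0.04,"z":0.1,"ax":0,"ay":0,"az":0,"hand":0},{"x":0.37,"y":0.04,"z":0.1,"ax":0,"ay":0,"az":0,"hand":0},{"x":0.44,"y":0.04,"z":0.1,"ax":0,"ay":0,"az":0,"hand":0},{"x":0.51,"y":0.04,"z":0.1,"ax":0,"ay":0,"az":0,"hand":0},{"x":0.58,"y":0.04,"z":0.1,"ax":0,"ay":0,"az":0,"hand":0},{"x":0.65,"y":0.04,"z":0.1,"ax":0,"ay":0,"az":0,"hand":0}])

```text
clock: 9.15
eef_pos: [460.8, -76.8, 23.1]
tcp_rot: [3.141, 0.0, 1.359]
contact_force: [-0.3, -0.8, 1.6]
opening: 0.007
grasp_force: 0.7
```

Emit:
drive_tool(plan=[{"x":0.08,"y":0,"z":0,"ax":0,"ay":0,"az":0,"hand":0},{"x":0.16,"y":0,"z":0,"ax":0,"ay":0,"az":0,"hand":0},{"x":0.24,"y":0,"z":0,"ax":0,"ay":0,"az":0,"hand":0},{"x":0.32,"y":0,"z":0,"ax":0,"ay":0,"az":0,"hand":0},{"x":0.4,"y":0,"z":0,"ax":0,"ay":0,"az":0,"hand":0},{"x":0.48,"y":0,"z":0,"ax":0,"ay":0,"az":0,"hand":0},{"x":0.56,"y":0,"z":0,"ax":0,"ay":0,"az":0,"hand":0},{"x":0.64,"y":0,"z":0,"ax":0,"ay":0,"az":0,"hand":0}])

```text
clock: 9.95
eef_pos: [467.5, -45.3, 23.0]
tcp_rot: [3.142, 0.0, 1.359]
contact_force: [0.1, -1.9, 2.2]
opening: -0.001
grasp_force: 1.2
```

```bash
cat >> h.py <<'E'
def pr(n,X):
    i=imaging.camera_info(n);c=np.array(i["R"])@X+i["t"];q=i["mtx"]@c;return np.round(q[:2]/q[2],1)
def bands():
    a=imaging.grab_frame("side"); B=(245,195,400,315); h=cv2.cvtColor(a,cv2.COLOR_RGB2HSV)
    for nm,lo,hi in(("blue",(100,110,60),(119,255,255)),("green",(45,80,50),(90,255,255)),("yellow",(14,150,100),(28,255,255))): print(nm,blobs(a,lo,hi,B))
    return a
E
python3 - <<'E'
from h import *
go(W(-1,7.5,22));where();bands()
E
```

```text
at [467.5 -45.3  23. ] [180.    0.   77.9] F [ 0.1 -1.9  2.2] t 9.9 open -0.0
shift [2.157 0.003 0.02 ] rot [0. 0. 0.]
rack -1.132203034936037 -100.34713714577973
blue [([339.6, 235.3], [333, 231, 12, 14, 41])]
green [([327.2, 243.2], [323, 241, 9, 6, 15]), ([332.7, 249.8], [332, 248, 2, 5, 6])]
yellow [([284.9, 279.2], [266, 264, 36, 31, 627])]
```

Emit:
drive_tool(plan=[{"x":0.1,"y":0,"z":0,"ax":0,"ay":0,"az":0,"hand":0},{"x":0.2,"y":0,"z":0,"ax":0,"ay":0,"az":0,"hand":0},{"x":0.3,"y":0,"z":0,"ax":0,"ay":0,"az":0,"hand":0},{"x":0.4,"y":0,"z":0,"ax":0,"ay":0,"az":0,"hand":0},{"x":0.5,"y":0,"z":0,"ax":0,"ay":0,"az":0,"hand":0},{"x":0.6,"y":0,"z":0,"ax":0,"ay":0,"az":0,"hand":0},{"x":0.7,"y":0,"z":0,"ax":0,"ay":0,"az":0,"hand":0},{"x":0.8,"y":0,"z":0,"ax":0,"ay":0,"az":0,"hand":0}])

```text
clock: 10.8
eef_pos: [475.9, -6.1, 23.0]
tcp_rot: [-3.142, -0.0, 1.359]
contact_force: [0.0, -0.2, 0.6]
opening: 0.001
grasp_force: 0.6
```

Emit:
drive_tool(plan=[{"x":0.1,"y":0,"z":0,"ax":0,"ay":0,"az":0,"hand":0},{"x":0.2,"y":0,"z":0,"ax":0,"ay":0,"az":0,"hand":0},{"x":0.3,"y":0,"z":0,"ax":0,"ay":0,"az":0,"hand":0},{"x":0.38,"y":0,"z":0,"ax":0,"ay":0,"az":0,"hand":0},{"x":0.46,"y":0,"z":0,"ax":0,"ay":0,"az":0,"hand":0},{"x":0.54,"y":0,"z":0,"ax":0,"ay":0,"az":0,"hand":0},{"x":0.6,"y":0,"z":0,"ax":0,"ay":0,"az":0,"hand":0},{"x":0.66,"y":0,"z":0,"ax":0,"ay":0,"az":0,"hand":0}])

```text
clock: 11.6
eef_pos: [482.9, 26.0, 23.0]
tcp_rot: [-3.142, 0.0, 1.359]
contact_force: [-0.4, -0.9, -0.2]
opening: 0.001
grasp_force: 0.6
```

```bash
python3 - <<'E'
from h import *
go(W(-1,7.5,22));where();a=bands()
cv2.imwrite("pics/c6.png",cv2.resize(a[220:320,240:340],None,fx=6,fy=6,interpolation=cv2.INTER_CUBIC)[:,:,::-1])
E
```

```text
at [482.9  26.   23. ] [-180.     0.    77.9] F [-0.4 -0.9 -0.2] t 11.6 open 0.0
shift [0.699 0.004 0.02 ] rot [-0.  0.  0.]
rack -1.165962002797822 -27.4381300054872
blue [([319.6, 250.1], [313, 245, 12, 14, 43])]
green [([308.1, 260.7], [302, 256, 12, 12, 29])]
yellow [([284.9, 279.3], [266, 263, 37, 32, 630])]
```

View pics/c6.png

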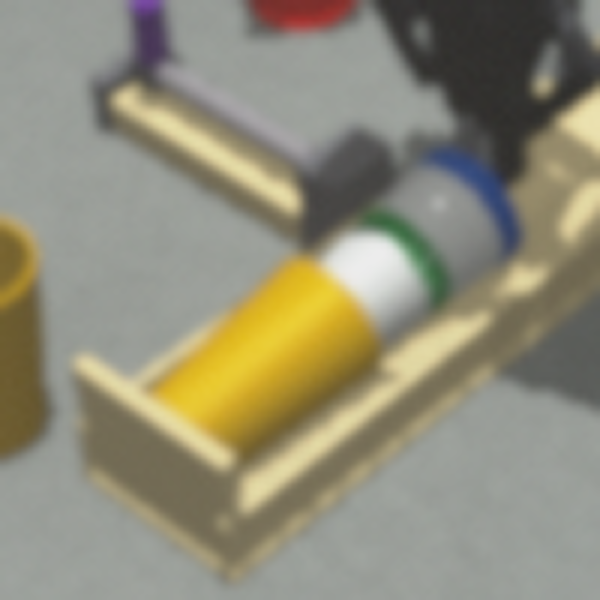

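The nose is in the mouth: rim at crop ≈(355,290), green band at ≈(412,245), about 33 mm still to go. Next I'll advance 28 mm and check.

Emit:
drive_tool(plan=[{"x":0.08,"y":0,"z":0,"ax":0,"ay":0,"az":0,"hand":0},{"x":0.16,"y":0,"z":0,"ax":0,"ay":0,"az":0,"hand":0},{"x":0.24,"y":0,"z":0,"ax":0,"ay":0,"az":0,"hand":0},{"x":0.32,"y":0,"z":0,"ax":0,"ay":0,"az":0,"hand":0},{"x":0.4,"y":0,"z":0,"ax":0,"ay":0,"az":0,"hand":0},{"x":0.47,"y":0,"z":0,"ax":0,"ay":0,"az":0,"hand":0},{"x":0.53,"y":0,"z":0,"ax":0,"ay":0,"az":0,"hand":0},{"x":0.56,"y":0,"z":0,"ax":0,"ay":0,"az":0,"hand":0}])

```text
clock: 12.45
eef_pos: [488.7, 53.4, 23.0]
tcp_rot: [-3.142, 0.0, 1.359]
contact_force: [-0.3, -1.7, 0.2]
opening: 0.005
grasp_force: 0.7
```

```bash
python3 - <<'E'
from h import *
go(W(-1,7.5,22));where();a=bands()
cv2.imwrite("pics/c7.png",cv2.resize(a[225:305,260:340],None,fx=7,fy=7,interpolation=cv2.INTER_CUBIC)[:,:,::-1])
E
```

```text
at [488.7  53.4  23. ] [-180.     0.    77.9] F [-0.3 -1.7  0.2] t 12.4 open 0.01
shift [0.138 0.004 0.02 ] rot [-0.  0.  0.]
rack -1.179404288888194 0.6031075099464371
blue [([311.2, 256.0], [305, 251, 12, 14, 45])]
green [([300.0, 267.5], [293, 262, 13, 14, 39])]
yellow [([285.3, 279.0], [266, 263, 37, 32, 654])]
```

View pics/c7.png

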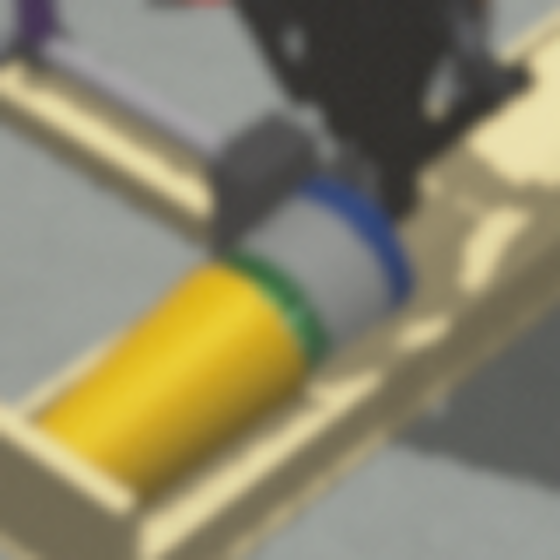

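The rim now just meets the front of the green band (crop ≈(290,300)), at about 37–38 mm depth. I'll push 6 mm more, then retreat and lift.

Emit:
drive_tool(plan=[{"x":0.03,"y":0,"z":0,"ax":0,"ay":0,"az":0,"hand":0},{"x":0.06,"y":0,"z":0,"ax":0,"ay":0,"az":0,"hand":0},{"x":0.09,"y":0,"z":0,"ax":0,"ay":0,"az":0,"hand":0},{"x":0.12,"y":0,"z":0,"ax":0,"ay":0,"az":0,"hand":0},{"x":0.12,"y":0,"z":0,"ax":0,"ay":0,"az":0,"hand":0}])

```text
clock: 13.0
eef_pos: [490.0, 59.1, 23.0]
tcp_rot: [3.142, -0.0, 1.359]
contact_force: [0.2, -0.5, 0.7]
opening: -0.001
grasp_force: 0.5
```

```bash
python3 - <<'E'
from h import *
go(W(-1,7.5,22));where();a=bands()
E
```

```text
at [490.   59.1  23. ] [180.   -0.   77.9] F [ 0.2 -0.5  0.7] t 13.0 open -0.0
shift [0.02  0.003 0.02 ] rot [ 0. -0.  0.]
rack -1.1439192140808945 6.498824871087113
blue [([309.4, 257.1], [302, 252, 14, 15, 48])]
green []
yellow [([285.3, 279.0], [266, 264, 37, 31, 657])]
```

Emit:
drive_tool(plan=[{"x":-0.1,"y":0,"z":0,"ax":0,"ay":0,"az":0,"hand":0},{"x":-0.4,"y":0,"z":0,"ax":0,"ay":0,"az":0,"hand":0},{"x":-0.7,"y":0,"z":0,"ax":0,"ay":0,"az":0,"hand":0},{"x":-0.7,"y":0,"z":-0.6,"ax":0,"ay":0,"az":0,"hand":0},{"x":-0.7,"y":0,"z":-1.4,"ax":0,"ay":0,"az":0,"hand":0},{"x":-0.7,"y":0,"z":-2.2,"ax":0,"ay":0,"az":0,"hand":20},{"x":-0.7,"y":0,"z":-2.4,"ax":0,"ay":0,"az":0,"hand":40},{"x":-0.7,"y":0,"z":-2.4,"ax":0,"ay":0,"az":0,"hand":40}])

```text
clock: 13.85
eef_pos: [483.6, 23.8, 144.5]
tcp_rot: [3.138, -0.001, 1.358]
contact_force: [0.5, -0.1, -0.4]
opening: 0.466
grasp_force: 0.0
```

```bash
python3 - <<'E'
from h import *
go(W(173,-0.4,140));where();a=bands()
print(blobs(a,(120,60,40),(160,255,255),(245,195,385,315)))
E
```

```text
at [483.6  23.8 144.5] [ 1.798e+02 -1.000e-01  7.780e+01] F [ 0.5 -0.1 -0.4] t 13.8 open 0.47
shift [0.582 3.46  0.103] rot [ 0.03 -0.01 -0.01]
rack -0.03275425883747729 -29.38048531203001
blue [([310.6, 258.9], [303, 253, 13, 14, 33])]
green []
yellow [([285.2, 279.0], [266, 263, 37, 32, 642])]
[([264.3, 223.3], [262, 218, 5, 12, 50])]
```

```bash
python3 - <<'E'
from h import *
a=imaging.grab_frame("side"); b=imaging.grab_frame("top")
for off in(-2,0,2):
    print([ [int(v) for v in a[int(round(272-.8*k+off)),int(round(293+k+off*.8))]] for k in range(0,15)])
print("top"); B=(235,225,390,290)
for nm,lo,hi in(("blue",(100,110,60),(119,255,255)),("green",(40,60,30),(90,255,255)),("yellow",(14,150,100),(28,255,255))): print(nm,blobs(b,lo,hi,B,3))
print(blobs(a,(40,60,30),(90,255,255),(245,195,400,315),3))
E
```

```text
[[232, 201, 48], [232, 200, 47], [232, 201, 47], [233, 202, 51], [226, 198, 55], [181, 188, 81], [136, 191, 129], [199, 219, 202], [221, 227, 222], [234, 234, 234], [235, 235, 235], [234, 235, 234], [234, 235, 234], [234, 234, 234], [233, 234, 233]]
[[227, 193, 47], [228, 195, 50], [229, 195, 48], [225, 189, 46], [218, 186, 51], [172, 177, 73], [128, 180, 118], [186, 214, 190], [213, 222, 214], [229, 230, 228], [229, 231, 229], [230, 231, 230], [231, 232, 231], [228, 230, 228], [228, 230, 228]]
[[206, 167, 38], [207, 167, 35], [208, 167, 33], [202, 164, 36], [190, 163, 50], [144, 156, 80], [124, 164, 123], [180, 197, 182], [197, 205, 197], [211, 214, 210], [213, 215, 212], [214, 216, 214], [215, 217, 215], [210, 213, 209], [210, 213, 211]]
top
blue [([295.5, 254.5], [294, 252, 4, 6, 22])]
green []
yellow [([260.1, 239.9], [253, 236, 19, 10, 82]), ([274.7, 240.8], [274, 239, 3, 4, 6]), ([261.8, 245.8], [261, 245, 3, 3, 5]), ([265.4, 246.4], [264, 245, 4, 3, 5]), ([273.5, 245.2], [272, 245, 4, 2, 4]), ([276.7, 248.4], [275, 246, 4, 6, 11])]
[([299.1, 268.2], [292, 262, 13, 15, 25])]
```

About half of the green band still shows behind the rim, so the depth is about 43–45 mm. Now to the bolt.

Emit:
drive_tool(plan=[{"x":0.1,"y":0.5,"z":0,"ax":0,"ay":0,"az":0,"hand":40},{"x":0.2,"y":1.1,"z":0,"ax":0,"ay":0,"az":0,"hand":40},{"x":0.3,"y":1.8,"z":0,"ax":0,"ay":0,"az":0,"hand":40},{"x":0.4,"y":2.5,"z":0,"ax":0,"ay":0,"az":0,"hand":40},{"x":0.5,"y":3.1,"z":0,"ax":0,"ay":0,"az":0,"hand":40},{"x":0.58,"y":3.4,"z":0,"ax":0,"ay":0,"az":0,"hand":40},{"x":0.58,"y":3.46,"z":0,"ax":0,"ay":0,"az":0,"hand":40},{"x":0.58,"y":3.46,"z":0,"ax":0,"ay":0,"az":0,"hand":40}])

```text
clock: 14.8
eef_pos: [656.6, 16.5, 140.9]
tcp_rot: [-3.138, 0.001, 1.359]
contact_force: [-0.1, -0.5, -1.6]
opening: 0.465
grasp_force: 0.0
```

```bash
python3 - <<'E'
from h import *
go(W(172.5,-0.4,45));where()
E
```

```text
at [656.6  16.5 140.9] [-179.8    0.    77.9] F [-0.1 -0.5 -1.6] t 14.8 open 0.47
shift [-0.005  0.043  1.918] rot [-0.03  0.01  0.  ]
rack 170.64897351067168 -0.05752795546751002
```

Emit:
drive_tool(plan=[{"x":0,"y":0.03,"z":0.5,"ax":0,"ay":0,"az":0,"hand":40},{"x":0,"y":0.03,"z":1.0,"ax":0,"ay":0,"az":0,"hand":40},{"x":0,"y":0.03,"z":1.4,"ax":0,"ay":0,"az":0,"hand":40},{"x":0,"y":0.03,"z":1.7,"ax":0,"ay":0,"az":0,"hand":40},{"x":0,"y":0.03,"z":1.85,"ax":0,"ay":0,"az":0,"hand":40},{"x":0,"y":0.03,"z":1.92,"ax":0,"ay":0,"az":0,"hand":40},{"x":0,"y":0.03,"z":1.92,"ax":0,"ay":0,"az":0,"hand":25},{"x":0,"y":0.03,"z":1.92,"ax":0,"ay":0,"az":0,"hand":8}])

```text
clock: 15.6
eef_pos: [657.8, 16.7, 47.4]
tcp_rot: [-3.139, 0.0, 1.359]
contact_force: [-2.6, 2.6, 9.9]
opening: 0.161
grasp_force: 24.0
```

Emit:
drive_tool(plan=[{"x":0,"y":0,"z":0,"ax":0,"ay":0,"az":0,"hand":8},{"x":0,"y":0,"z":0,"ax":0,"ay":0,"az":0,"hand":8},{"x":0,"y":0,"z":0,"ax":0,"ay":0,"az":0,"hand":8}])

```text
clock: 15.9
eef_pos: [657.9, 16.7, 47.7]
tcp_rot: [-3.139, 0.0, 1.359]
contact_force: [-6.1, 1.0, 3.3]
opening: 0.161
grasp_force: 24.3
```

```bash
python3 - <<'E'
from h import *
go(W(97.5,-0.4,45));where()
E
```

```text
at [657.9  16.7  47.7] [-179.9    0.    77.9] F [-6.1  1.   3.3] t 15.9 open 0.16
shift [-0.016 -1.488  0.057] rot [-0.02  0.    0.  ]
rack 171.91096885511521 0.41275127469997636
```

Emit:
drive_tool(plan=[{"x":0,"y":-0.2,"z":0,"ax":0,"ay":0,"az":0,"hand":8},{"x":0,"y":-0.4,"z":0,"ax":0,"ay":0,"az":0,"hand":8},{"x":0,"y":-0.6,"z":0,"ax":0,"ay":0,"az":0,"hand":8},{"x":0,"y":-0.8,"z":0,"ax":0,"ay":0,"az":0,"hand":8},{"x":0,"y":-1.0,"z":0,"ax":0,"ay":0,"az":0,"hand":8},{"x":0,"y":-1.2,"z":0,"ax":0,"ay":0,"az":0,"hand":8},{"x":0,"y":-1.35,"z":0,"ax":0,"ay":0,"az":0,"hand":8},{"x":0,"y":-1.42,"z":0,"ax":0,"ay":0,"az":0,"hand":8}])

```text
clock: 16.7
eef_pos: [589.2, 31.5, 47.6]
tcp_rot: [3.141, -0.0, 1.359]
contact_force: [2.2, -1.4, 6.9]
opening: 0.152
grasp_force: 25.5
```

Emit:
drive_tool(plan=[{"x":0,"y":-0.05,"z":0,"ax":0,"ay":0,"az":0,"hand":8},{"x":0,"y":-0.1,"z":0,"ax":0,"ay":0,"az":0,"hand":8},{"x":0,"y":-0.15,"z":0,"ax":0,"ay":0,"az":0,"hand":8}])

```text
clock: 17.0
eef_pos: [584.2, 32.7, 47.8]
tcp_rot: [3.137, -0.001, 1.359]
contact_force: [11.0, -5.7, -1.0]
opening: 0.15
grasp_force: 25.0
```

```bash
python3 - <<'E'
from h import *
go(W(97.5,-0.4,45));where()
E
```

```text
at [584.2  32.7  47.8] [179.7  -0.   77.9] F [11.  -5.7 -1. ] t 17.0 open 0.15
shift [-0.019  0.02   0.057] rot [ 0.04 -0.    0.01]
rack 96.50735180761349 0.5255187459111629
```

Emit:
drive_tool(plan=[{"x":0,"y":-0.04,"z":0,"ax":0,"ay":0,"az":0,"hand":8},{"x":0,"y":-0.06,"z":0,"ax":0,"ay":0,"az":0,"hand":8},{"x":0,"y":-0.06,"z":0,"ax":0,"ay":0,"az":0,"hand":8}])

```text
clock: 17.3
eef_pos: [584.1, 32.8, 48.0]
tcp_rot: [3.132, -0.001, 1.359]
contact_force: [16.5, -7.5, -5.5]
opening: 0.153
grasp_force: 24.5
```

Emit:
drive_tool(plan=[{"x":0,"y":0.06,"z":0,"ax":0,"ay":0,"az":0,"hand":8},{"x":0,"y":0.08,"z":0,"ax":0,"ay":0,"az":0,"hand":20},{"x":0,"y":0.08,"z":0,"ax":0,"ay":0,"az":0,"hand":38},{"x":0,"y":0.08,"z":0,"ax":0,"ay":0,"az":0,"hand":38},{"x":0,"y":0.08,"z":-0.4,"ax":0,"ay":0,"az":0,"hand":38},{"x":0,"y":0.08,"z":-1.0,"ax":0,"ay":0,"az":0,"hand":38},{"x":0,"y":0.08,"z":-1.8,"ax":0,"ay":0,"az":0,"hand":38},{"x":0,"y":0.08,"z":-2.4,"ax":0,"ay":0,"az":0,"hand":38}])

```text
clock: 18.1
eef_pos: [583.0, 33.0, 168.6]
tcp_rot: [-3.141, -0.0, 1.359]
contact_force: [1.0, 0.8, -0.3]
opening: 0.448
grasp_force: 0.0
```

Emit:
drive_tool(plan=[{"x":-0.5,"y":0,"z":-0.5,"ax":0,"ay":0,"az":0,"hand":38},{"x":-1.2,"y":0,"z":-0.5,"ax":0,"ay":0,"az":0,"hand":38},{"x":-2.0,"y":0,"z":-0.5,"ax":0,"ay":0,"az":0,"hand":38},{"x":-2.8,"y":0,"z":-0.5,"ax":0,"ay":0,"az":0,"hand":38},{"x":-3.6,"y":0,"z":-0.5,"ax":0,"ay":0,"az":0,"hand":38},{"x":-4.4,"y":0,"z":-0.5,"ax":0,"ay":0,"az":0,"hand":38},{"x":-5.0,"y":0,"z":-0.5,"ax":0,"ay":0,"az":0,"hand":38},{"x":-5.0,"y":0,"z":-0.5,"ax":0,"ay":0,"az":0,"hand":38}])

```text
clock: 18.9
eef_pos: [529.5, -214.4, 191.6]
tcp_rot: [-3.141, 0.001, 1.356]
contact_force: [1.2, 0.6, -0.2]
opening: 0.443
grasp_force: 0.0
```

```bash
python3 - <<'E'
from h import *
a=bands();b=imaging.grab_frame("top")
print(blobs(a,(120,60,40),(160,255,255),(245,195,385,315)),pr("side",W(97.7,0,58)))
f=lambda i,x,y,w:cv2.resize(i[y:y+w,x:x+w],(400,400),interpolation=cv2.INTER_CUBIC)
cv2.imwrite("pics/c8.png",np.hstack([f(a,250,225,80),f(b,240,190,90)])[:,:,::-1])
E
```

```text
blue [([309.7, 257.9], [302, 252, 14, 15, 48])]
green [([299.2, 267.5], [297, 265, 5, 6, 6])]
yellow [([285.1, 279.1], [266, 263, 37, 32, 638])]
[([284.4, 235.2], [282, 230, 5, 12, 48])] [284.7 235.1]
```

View pics/c8.png

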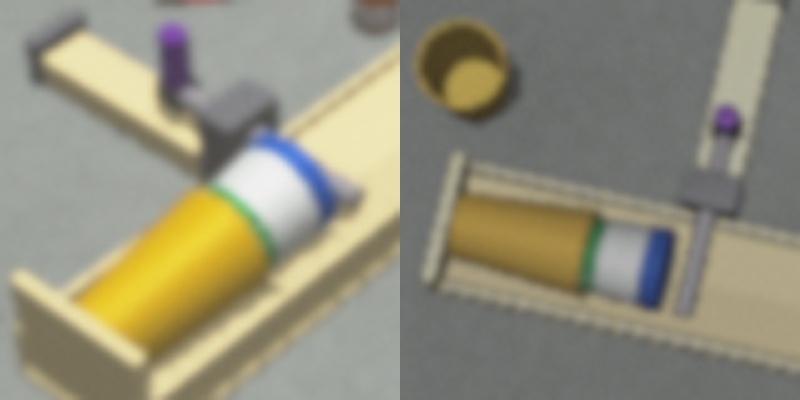

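The final view shows the rim on the green band (top crop (592,255)), the bolt fully home behind the cap (tip at (683,310)), the knob at its home pixel, and the yellow sleeve at its end stop. Handing in.

```bash
python3 -c "
from rig import r
print(r.sign_off())"
```

```text
the job is handed in; nothing more can be done
None
```

The job is done and handed in at about 19 s: I drew the bolt back, pushed the white sleeve in until the yellow rim lay on the green band (about 43–45 mm deep), then slid the bolt fully home behind it; the yellow sleeve is still at its end stop, and the arm touched nothing else on the bench.

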